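Sort the carver's tools back onto their own mats

TASK

The three tools on the black rubber mats have got mixed up; put each one back in the middle of its own mat: the mallet standing upright on the round mat, the tape measure standing on its base on the square mat, and the wedge lying flat along the length of the long mat. All three mats are taken, but the empty cork pad is there to set a tool aside on the way; mind the thick timber slab raised over the bench, and do not shift the wax tin or the sanding block.

Things in the scene. Friction and masses are not known exactly. Their poses are not given: they have to be found in the camera images.
- mallet: turned beech mallet standing on its head, handle straight up; 210 mm tall. Head: round, 76 mm across, from the underside up to 92 mm. Handle: round bar 24 to 26 mm thick, from 92 to 210 mm above the underside; grip it there. About 0.4 kg. Origin: centre of its underside, on the handle's axis; z up.
- tape_measure: yellow and black tape measure standing on its base, 64 mm tall, about 75 mm long, 38 mm thick between two flat upright sides, 0.22 kg. Origin: middle of its underside, z up. The line across its thickness (close fingers along it) is its x axis turned by +0.61 rad about z; its length runs at +2.18 rad from x. Good grip: 4 mm from the origin towards +2.18 rad, 40 mm above the underside.
- wedge: bare beech wedge lying flat, 110 mm long, 28 mm wide between two parallel upright sides, 22 mm thick at its thick end and falling evenly to 3 mm at its thin end, 45 g. Origin: middle of its underside, z up. Use wedge_axis for its direction (the body's own x axis is turned from it by +0.26 rad).
- wedge_axis (a point): the same point as the wedge's origin; its x axis runs along the wedge's length towards the thick end, y across its width, z up. Close fingers along y. At 25 mm towards the thick end the wedge is 17 mm thick.
- round_mat: round black rubber tool mat lying on the bench, 120 mm across, 8 mm thick, fixed. The mallet's place. Origin: centre of its underside, so its top is 8 mm above the origin. At the start the wedge lies on it.
- square_mat: square black rubber tool mat, 110 x 110 mm, 8 mm thick, fixed. The tape measure's place. Origin: centre of its underside, x and y along its sides. At the start the mallet stands on it.
- long_mat: long black rubber tool mat, 150 mm along its y axis and 75 mm along its x axis, 8 mm thick, fixed. The wedge's place. Origin: centre of its underside. At the start the tape measure stands on it.
- cork_pad: square light brown cork pad, 120 x 120 mm, 8 mm thick, fixed, empty at the start: a free spot to set a thing down for the time being. Origin: centre of its underside. Note: a rough timber slab is propped over the bench beside the places; it fills x > 0.43 m, -0.43 < y < 0.0 m between 83 and 202 mm above the bench top: carry things over it or pass in front of it.
- wax_tin: round red tin of beeswax, 84 mm across, 32 mm high, standing on the bench: a bystander to be left alone. Origin: centre of its underside.
- sanding_block: cork sanding block wrapped in paper, 123 x 86 x 31 mm, lying on the bench: a bystander to be left alone. Origin: centre of its underside, x along its length.

How it is judged:
At the end, for the whole second after the job is handed in: Mallet on the round mat, tape measure on the square, wedge on the long one: each origin within 15 mm of its mat's centre seen from above, at rest on the mat (height within 4 mm), upright within 0.1 rad; the wedge's length within 0.21 rad of the long mat's, either way round (horizontal distance between mallet and round_mat below 0.015 m and height (world z) of mallet between 0.005 and 0.012 m and angle between each of mallet, tape_measure, wedge's own z axis and vertical below 0.1 rad and linear speed of each of mallet, tape_measure, wedge below 0.02 m/s and angular speed of each of mallet, tape_measure, wedge below 0.2 rad/s and horizontal distance between tape_measure and square_mat below 0.015 m and height (world z) of tape_measure between 0.005 and 0.012 m and horizontal distance between wedge and long_mat below 0.015 m and height (world z) of wedge between 0.005 and 0.012 m and angle between the x axis of wedge_axis and the y axis of long_mat, either way round below 0.21 rad); the robot touches nothing.
It fails at once if the wax tin is shifted by more than 25 mm (distance of wax_tin from where it was at the start of the episode above 0.025 m).
It fails at once if the sanding block is shifted by more than 25 mm (distance of sanding_block from where it was at the start of the episode above 0.025 m).
It also fails if it takes over 144 s, if anything falls off the work surface, if the arm or the gripper's body presses on something with over 40 N, if the wrist force passes 120 N, or if a joint passes its speed limit or range.

ROBOT

A 7-joint arm with a two-finger parallel gripper is mounted at the origin on a cart in front of the work surface, level with it; the furniture and walls round the work are solid. World frame = base frame: x ahead of the robot, y to its left, z up, the work surface at z = 0. Lengths are in m, angles in rad, forces in N, time in s.
With the tool pointing down it reaches from about 0.35 to 0.9 m from the base axis. Payload 8.1 kg.
Tool frame: the origin (TCP) lies at the very end of the fingers, on their centre line; the grasp point (between the pads) lies arm.grip_point_offset behind it (arm.grip_point_offset is the distance from the TCP to the grasp point, in m); z points along the fingers, y is the line along which they close (so a half turn about z gives the same grasp; the last joint's range is limited). The gripper opens to 92 mm and grips with 3 to 60 N. Pads are 19 mm wide; open, the fingers measure 130 mm over their backs; the gripper's body (75 mm by 190 mm) begins 47 mm behind the grasp point.
Start: joints at [1.229, 0.434, 0.025, 1.573, -0.012, 1.134, -0.075], TCP at [0.148, -0.607, 0.227] pointing down, gripper open.
Joint ranges: [-2.62, 2.62], [-0.44, 2.09], [-1.27, 1.32], [0.08, 2.57], [-1.32, 4.46], [0.12, 2], [-2.74, 2.74]. Speed limits (rad/s): [2.22, 2.22, 3.01, 3.01, 3.14, 3.14, 3.14].

INTERFACE

Orientations are given as a rotation vector (axis times angle).
In Python, from cell import arm gives the robot as it stands. The module is installed in compiled form; this text tells all that it offers.
- The arm moves only by the shell command python3 -m creep 'ROWS' [OPENING] [FORCE]. ROWS is JSON, a list of rows, each a list of 6 numbers: the shift along the tool's x, y, z scaled (see below), then the turn, a rotation vector about the tool's x, y, z scaled (see below). A call has 1 to 20 rows; each row shifts and turns the commanded pose from where the row before left it, along the tool's axes as they then stand; what a row does not reach is not made up. The controller multiplies each number of a shift by 0.4 m and each number of a turn by 120 degrees. A row lasts 1/12 s, in which the tool goes at most 41.7 mm and 7.16 degrees, less where a joint would pass 70% of its speed; a pose out of reach is approached as far as the arm can. A call with a number of a shift or a turn outside -1 to 1 is refused whole. A call with a gripper value outside its range is refused whole. OPENING is the closure, from -1 (fully open) to 1 (shut), set as the call begins (- or left out, the last holds). The fingers move at their own pace and stop on an object; FORCE is the grip in N (left out, the last holds). Time passes only in rows, so rows that do not move let the fingers close. It gives the time, the measured TCP pose, the force, the opening and the grip force at its end, in the units of the state.
- arm.observe(): the state, without advancing time (a new reading comes with each control period).
- arm.get_image(name): name is "scene" or "top"; returns a dict with "frame" (480x640x3 uint8, red, green, blue), "intrinsics" (3x3 intrinsics, pixels), "distortion" ([k1, k2, p1, p2, k3] as OpenCV has them; the pictures are not rectified), "rvec" (rotation vector, rad) and "tvec" (3), from world to camera coordinates, as OpenCV has them. Camera axes: x right, y down, z forward; pixel columns grow to the right and rows downward; lengths in m; the calibration is good to about 2 mm. A picture is of the moment at which its call begins. There is no depth.
- arm.sign_off(): hands the job in; it is judged then, once.
The state is a dict: "clock": time; "joints": joint angles; "dq": joint speeds; "joint_efforts": joint torques, N m; "position": TCP position; "ee_rot": TCP orientation; "force": force on the tool from outside, world axes, zero at the start; "ft_torque": the same for the moment, N m; "width": opening from 0.0 (shut) to 1.0 (fully open); "gripper_force": force on a finger pad.
Only numpy, scipy, OpenCV 4.12 (cv2) and the standard library are available. Lean on these libraries where they do the work, as an engineer would, in place of code of your own. Each camera call takes 0.05 s, during which the arm holds its last target. There are 200 camera calls.

## Working session

There is one attempt and no reset: what is moved stays moved. The work goes in short steps, Python scripts to look and compute and a shell command to move; the robot and the scene stay as the last step left them, time stands still between calls to the robot, and variables do not carry over. Pictures are saved under pics/ and viewed, at most 14 in all, crops included, and the job is handed in when it is done.

```bash
mkdir -p pics
cat > h.py <<'E'
import numpy as np, cv2
from cell import arm
from scipy.spatial.transform import Rotation as R
def snap(name,f=None):
    d=arm.get_image(name)
    if f: cv2.imwrite('pics/'+f,d['frame'][:,:,::-1])
    np.savez('last_'+name+'.npz',**d)
    return d
def load(name): return dict(np.load('last_'+name+'.npz'))
def ray(d,uv):
    K=np.array(d['intrinsics'],float);D=np.array(d['distortion'],float)
    p=cv2.undistortPoints(np.array(uv,float).reshape(-1,1,2),K,D).reshape(-1,2)
    M=cv2.Rodrigues(np.array(d['rvec'],float))[0];t=np.array(d['tvec'],float).ravel()
    return -M.T@t, np.c_[p,np.ones(len(p))]@M
def plane(d,uv,z):
    c,v=ray(d,uv); return c+v*((z-c[2])/v[:,2])[:,None]
def proj(d,P):
    return cv2.projectPoints(np.array(P,float).reshape(-1,1,3),np.array(d['rvec'],float),np.array(d['tvec'],float),np.array(d['intrinsics'],float),np.array(d['distortion'],float))[0].reshape(-1,2)
def tri(d1,u1,d2,u2):
    c1,a=ray(d1,[u1]);c2,b=ray(d2,[u2]);a=a[0]/np.linalg.norm(a);b=b[0]/np.linalg.norm(b)
    s=np.linalg.lstsq(np.c_[a,-b],c2-c1,rcond=None)[0]
    p,q=c1+s[0]*a,c2+s[1]*b; return (p+q)/2,np.linalg.norm(p-q)
E
python3 - <<'E'
from h import *
for n in('scene','top'):
    d=snap(n,n+'0.png'); print(n,ray(d,[[320,240]]))
s=arm.observe();print(s);print(arm.grip_point_offset);print(R.from_rotvec(s['ee_rot']).as_matrix().round(3))
E
```

```text
scene (array([0.17466826, 0.50275364, 0.81429216]), array([[ 0.34175042, -0.57331501, -0.74486688]]))
top (array([ 0.34105003, -0.05710936,  1.18301118]), array([[ 0.12898646,  0.02246037, -0.99143434]]))
{'clock': 0.1, 'joints': array([ 1.22943238,  0.43511659,  0.0249789 ,  1.5739403 , -0.0115664 ,
        1.13397599, -0.07510361]), 'dq': array([ 0.00042088, -0.0022566 , -0.00095011, -0.00158491,  0.00022445,
       -0.00146475,  0.00100055]), 'joint_efforts': array([ 1.43073259e-03, -6.69127321e+01,  9.87179875e-01, -3.15144861e+01,
       -6.04946539e-02,  3.74357658e-02,  9.30142483e-05]), 'position': array([ 0.14765431, -0.60688355,  0.22607177]), 'ee_rot': array([-3.11799271e+00, -3.73911139e-01,  4.76365798e-04]), 'force': array([-0.92143794, -0.97023373, -1.28762956]), 'ft_torque': array([ 0.01850071, -0.05172484,  0.01104527]), 'gripper_force': 0.0, 'width': 0.9972744036490535}
0.0188
[[ 0.972  0.236 -0.   ]
 [ 0.236 -0.972  0.001]
 [-0.    -0.001 -1.   ]]
```

View pics/scene0.png

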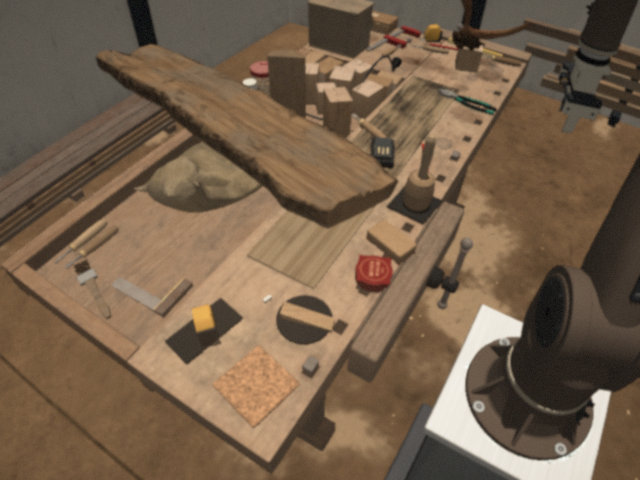

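View pics/top0.png

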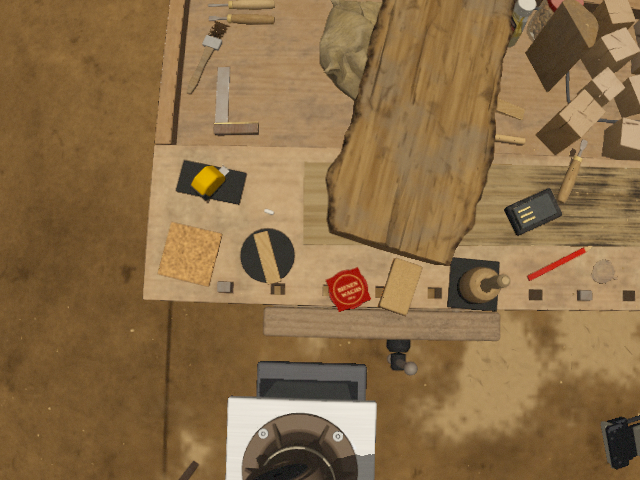

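The scene view shows the tape on the long mat at about (203,325), the wedge on the round mat at (305,318), the empty cork pad at (255,385), the tin at (373,271) and the mallet at (420,190). In the top view (up is +x, left is +y) these are: tape (208,180), cork (191,253), round mat (267,256), tin (348,290), block (400,286), mallet on its square mat (473,285).

Run:
```python
from h import *
t=load('top');s=load('scene')
def comps(d,box,lo,hi,mn=60):
    x0,y0,x1,y1=box
    hsv=cv2.cvtColor(d['frame'],cv2.COLOR_RGB2HSV)
    m=np.zeros(hsv.shape[:2],np.uint8); m[y0:y1,x0:x1]=cv2.inRange(hsv,lo,hi)[y0:y1,x0:x1]
    m=cv2.morphologyEx(m,cv2.MORPH_OPEN,np.ones((3,3)))
    cs=cv2.findContours(m,cv2.RETR_EXTERNAL,cv2.CHAIN_APPROX_NONE)[0]
    return sorted([c.reshape(-1,2) for c in cs if cv2.contourArea(c)>mn],key=lambda c:-cv2.contourArea(c))
def show(n,d,box,lo,hi,z):
    for c in comps(d,box,lo,hi)[:2]:
        p=plane(d,c,z)[:,:2].astype(np.float32); r=cv2.minAreaRect(p); e,rad=cv2.minEnclosingCircle(p)
        print(n,'px',c.mean(0).round(1),'rect c',np.round(r[0],4),'size',np.round(r[1],4),'ang',round(r[2],1),'circ',np.round(e,4),round(rad,4))
K=((0,0,0),(180,140,50))
for nm,d,B in(('top',t,dict(lm=(170,150,255,210),rm=(235,220,300,290),sq=(440,250,505,315),ck=(150,215,228,290),tp=(185,155,235,205),wd=(235,220,300,290),tin=(320,260,375,315),blk=(375,255,425,318))),
            ('scene',s,dict(lm=(160,290,250,370),rm=(270,290,340,345),sq=(380,170,450,225),ck=(205,340,305,430),tp=(185,295,225,340),wd=(275,295,335,335),tin=(350,250,398,292)))):
    for k in('lm','rm','sq'): show(nm+' '+k,d,B[k],*K,.008)
    show(nm+' tape',d,B['tp'],(15,150,100),(35,255,255),.064)
    show(nm+' tape z0.04',d,B['tp'],(15,150,100),(35,255,255),.04)
    show(nm+' wedge',d,B['wd'],(8,50,90),(30,200,255),.02)
    show(nm+' cork',d,B['ck'],(5,95,110),(25,255,255),.008)
    show(nm+' tin',d,B['tin'],(0,170,90),(6,255,255),.032)
for n,d,b in(('t',t,(170,150,310,300)),('t2',t,(320,240,520,320)),('s',s,(160,290,340,430))):
    cv2.imwrite(f'pics/c_{n}.png',cv2.resize(d['frame'][b[1]:b[3],b[0]:b[2],::-1],None,fx=4,fy=4,interpolation=2))
```

```text
top tape px [207.2 179.6] rect c [0.6099 0.2134] size [0.0472 0.0631] ang 47.4 circ [0.6086 0.2122] 0.0359
top tape z0.04 px [207.2 179.6] rect c [0.6156 0.2192] size [0.0482 0.0645] ang 47.4 circ [0.6144 0.218 ] 0.0367
top wedge px [267.4 255.2] rect c [0.4586 0.0831] size [0.1499 0.1395] ang 1.9 circ [0.4586 0.0831] 0.1025
top cork px [186.7 248.9] rect c [0.4607 0.2593] size [0.1648 0.177 ] ang 2.1 circ [0.4632 0.2644] 0.1156
top tin px [347.8 289.4] rect c [ 0.3879 -0.0931] size [0.0821 0.0811] ang 13.7 circ [ 0.3884 -0.0929] 0.049
scene sq px [422.  210.8] rect c [ 0.3747 -0.347 ] size [0.0602 0.0194] ang 55.3 circ [ 0.3788 -0.3498] 0.0302
scene tape px [202.6 317.6] rect c [0.6053 0.2219] size [0.0367 0.0532] ang 49.6 circ [0.606  0.2219] 0.0292
scene tape z0.04 px [202.6 317.6] rect c [0.6191 0.2129] size [0.0378 0.0549] ang 49.6 circ [0.6197 0.213 ] 0.0301
scene wedge px [309.3 310.1] rect c [0.4581 0.0841] size [0.1266 0.0954] ang 32.4 circ [0.4591 0.0825] 0.0782
scene cork px [256.5 385.4] rect c [0.4536 0.2573] size [0.1266 0.1276] ang 78.6 circ [0.4553 0.2587] 0.0829
```

View pics/c_t.png

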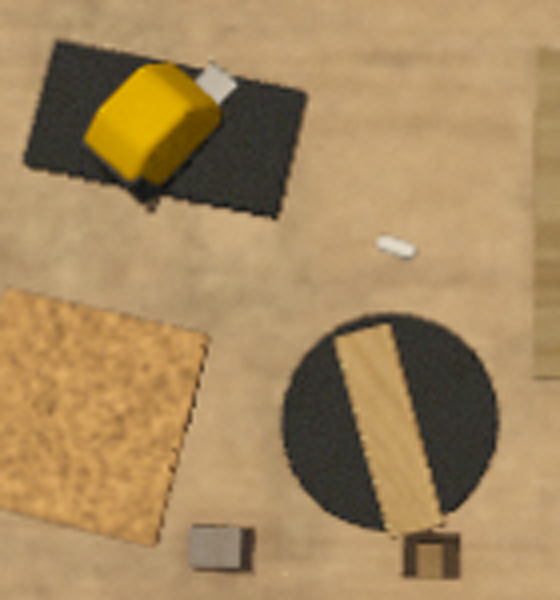

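View pics/c_t2.png

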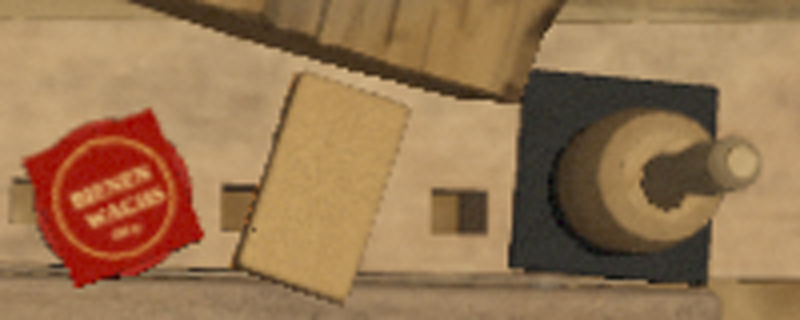

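View pics/c_s.png

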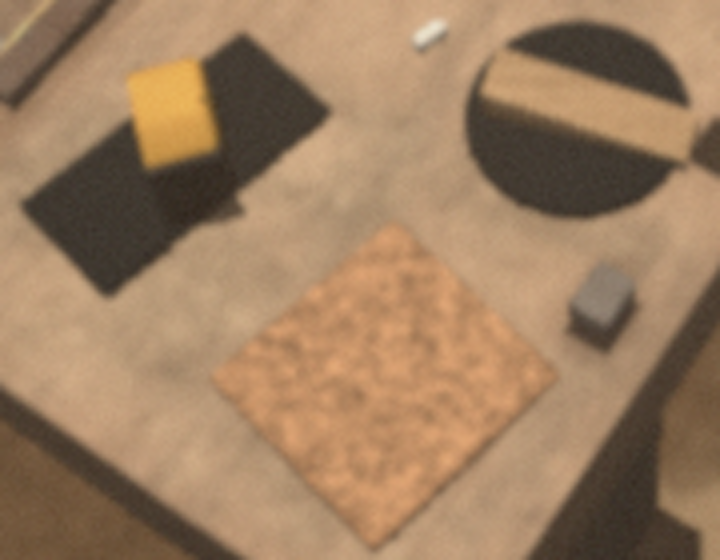

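The crops show all four corners of the long mat and of the cork pad. The wedge lies across the round mat, its near end by the dog hole at about (277,285) top. The tape's thickness runs at about 48°, and the mallet's handle top is at about (505,281) top.

```bash
python3 - <<'E'
from h import *
t=load('top');s=load('scene')
T=lambda L:(np.array(L,float)+.5)/4-.5+[170,150]
T2=lambda L:(np.array(L,float)+.5)/4-.5+[320,240]
S=lambda L:(np.array(L,float)+.5)/4-.5+[160,290]
def q(n,a,b):
    P=[]
    for u,v in zip(a,b):
        p,e=tri(t,u,s,v);P.append(p);print(n,p.round(4),'gap',round(e,4))
    return np.array(P)
lm=q('long',T([(57,40),(307,93),(279,218),(25,163)]),S([(110,297),(22,205),(243,35),(330,110)])[[1,2,3,0]])
print(lm.mean(0), np.degrees(np.arctan2(*(lm[1]-lm[0])[1::-1])),np.degrees(np.arctan2(*(lm[2]-lm[3])[1::-1])))
ck=q('cork r,bot',T([(210,338),(155,545)]),S([(397,223),(556,376)]))
rm=q('round',T([(390,424)]),S([(578,119)]))
w=q('wedge FL FR NR',T([(335,338),(390,323),(441,515),(393,536)]),S([(483,92),(507,50),(693,115),(688,163)]))
for z in(.008,.03): print('wedge top at',z,plane(t,T([(335,338),(390,323),(441,515),(393,536)]),z).round(4).tolist())
q('mallet top',T2([(741,163)]),[(429.5,141)])
for z in(.008,):print('sq',plane(t,T2([(530,70),(718,88),(706,285),(511,266)]),z).round(4).tolist())
print('round plane',plane(t,T([(390,424)]),.008),plane(s,S([(578,119)]),.008))
print('cork s',plane(s,S([(397,223),(556,376),(372,550),(212,376)]),.008).mean(0))
print('tin',plane(t,[(347.8,289.4)],.032),'blk',plane(t,T2([(300,73),(410,107),(345,303),(237,268)]),.031).round(3).tolist())
q('tape top corners: TL TR(white)',T([(220,105),(155,185),(85,138),(150,62)]),S([(200,60),(218,155),(148,168),(130,75)]))
E
python3 - <<'E'
import sys;sys.path.insert(0,'.')
import os;os.chdir('.')
from h import *
s=load('scene')
cv2.imwrite('pics/c_m.png',cv2.resize(s['frame'][110:310,340:500,::-1],None,fx=3,fy=3,interpolation=2))
E
```

```text
long [0.6697 0.2837 0.0011] gap 0.001
long [ 6.421e-01  1.391e-01 -4.000e-04] gap 0.0
long [5.710e-01 1.513e-01 3.000e-04] gap 0.0014
long [ 5.979e-01  2.971e-01 -4.000e-04] gap 0.0022
[6.20171388e-01 2.17795748e-01 1.47770957e-04] -100.82678149769018 -100.44981822106925
cork r,bot [ 5.020e-01  1.861e-01 -4.000e-04] gap 0.0004
cork r,bot [ 3.879e-01  2.111e-01 -3.000e-04] gap 0.0014
round [ 0.458   0.0845 -0.0011] gap 0.0009
wedge FL FR NR [0.4995 0.1122 0.0274] gap 0.0016
wedge FL FR NR [0.5072 0.0826 0.0236] gap 0.0054
wedge FL FR NR [0.4074 0.0536 0.0051] gap 0.0018
wedge FL FR NR [0.3952 0.0793 0.0039] gap 0.002
wedge top at 0.008 [[0.5029, 0.1154, 0.008], [0.512, 0.0856, 0.008], [0.4081, 0.0536, 0.008], [0.396, 0.0792, 0.008]]
wedge top at 0.03 [[0.4999, 0.1122, 0.03], [0.5088, 0.0829, 0.03], [0.4069, 0.0515, 0.03], [0.395, 0.0766, 0.03]]
mallet top [ 0.4051 -0.3758  0.196 ] gap 0.0025
sq [[0.4641, -0.3192, 0.008], [0.4567, -0.4242, 0.008], [0.3491, -0.417, 0.008], [0.3576, -0.3091, 0.008]]
round plane [[0.45662954 0.08323301 0.008     ]] [[0.4552625  0.08928209 0.008     ]]
cork s [0.45457659 0.25857898 0.008     ]
tin [[ 0.38757023 -0.09260809  0.032     ]] blk [[0.457, -0.191, 0.031], [0.44, -0.249, 0.031], [0.336, -0.216, 0.031], [0.353, -0.159, 0.031]]
tape top corners: TL TR(white) [0.6259 0.1806 0.0398] gap 0.0036
tape top corners: TL TR(white) [0.5836 0.2159 0.033 ] gap 0.0063
tape top corners: TL TR(white) [0.6007 0.249  0.0534] gap 0.0016
tape top corners: TL TR(white) [0.6421 0.2151 0.0576] gap 0.0019
```

View pics/c_m.png

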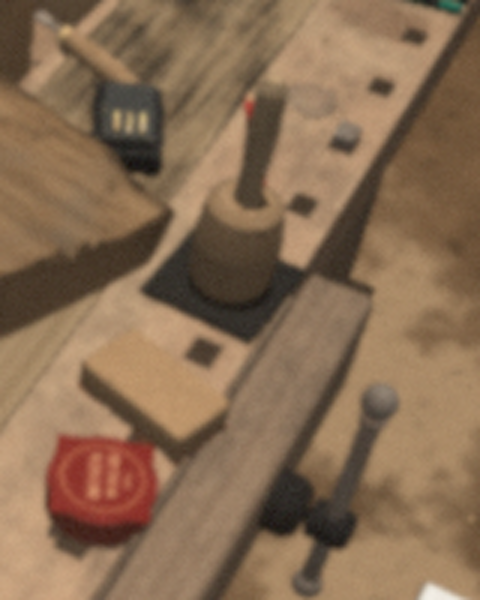

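The triangulated mats lie about 8 mm lower than the text says, so there is some calibration bias, and I'll check it against the gripper when it comes into view. The wedge's thick end is the far one, at about (0.504, 0.098), with its axis at 17°.

```bash
cat >> h.py <<'E'
def go(x,y,z,yaw,tilt=0):
    """rows needed: first the turn, then the shift in turned tool axes (scaled units). yaw=deg of tool x; tilt = deg about tool y after"""
    o=arm.observe();p=np.array(o['position']);A=R.from_rotvec(o['ee_rot'])
    B=R.from_euler('z',yaw,degrees=True)*R.from_euler('x',180,degrees=True)*R.from_euler('y',tilt,degrees=True)
    tr=(A.inv()*B).as_rotvec(degrees=True)/120
    sh=B.inv().apply(np.array([x,y,z])-p)/.4
    print('at',p.round(4),'turn',tr.round(4),'then shift',sh.round(4),'rows>=',np.ceil([np.linalg.norm(tr)*120/7,np.linalg.norm(sh)*400/40]))
E
python3 - <<'E'
from h import *
t=load('top')
T2=lambda L:(np.array(L,float)+.5)/4-.5+[320,240]
print('slab corner',plane(t,[(450,263)],.202),plane(t,[(450,263)],.083),plane(t,[(332,232)],.2))
print('mallet',plane(t,T2([(741,163)]),.218),plane(t,T2([(640,165)]),.092),plane(t,T2([(635,180)]),.08))
go(.30,-.30,.32,17.4); go(.472,.088,.15,17.4)
E
```

```text
slab corner [[ 0.43295566 -0.27197474  0.202     ]] [[ 0.44410412 -0.29803864  0.083     ]] [[ 0.48421022 -0.05624276  0.2       ]]
mallet [[ 0.40247283 -0.36900375  0.218     ]] [[ 0.40844454 -0.35706724  0.092     ]] [[ 0.40147395 -0.35774161  0.08      ]]
at [ 0.1477 -0.6069  0.2261] turn [-0.0006  0.0001 -0.031 ] then shift [ 0.5929 -0.6182 -0.2348] rows>= [1. 9.]
at [ 0.1477 -0.6069  0.2261] turn [-0.0006  0.0001 -0.031 ] then shift [ 1.2933 -1.4152  0.1902] rows>= [ 1. 20.]
```

```bash
python3 -m creep '[[0,0,-0.08,0,0,-0.031],[0,0,-0.08,0,0,0],[0,0,-0.08,0,0,0],[0.065,-0.071,0,0,0,0],[0.065,-0.071,0,0,0,0],[0.065,-0.071,0,0,0,0],[0.065,-0.071,0,0,0,0],[0.065,-0.071,0,0,0,0],[0.065,-0.071,0,0,0,0],[0.065,-0.071,0,0,0,0],[0.065,-0.071,0,0,0,0],[0.065,-0.071,0,0,0,0],[0.065,-0.071,0,0,0,0],[0.065,-0.071,0,0,0,0],[0.065,-0.071,0,0,0,0],[0.065,-0.071,0,0,0,0],[0.065,-0.071,0,0,0,0],[0.065,-0.071,0,0,0,0],[0.065,-0.071,0,0,0,0],[0,0,0,0,0,0]]' -1 20 && python3 -c "
from h import *
go(.472,.088,.15,17.4)"
```

```text
clock: 1.77
position: [0.4109, -0.0421, 0.323]
ee_rot: [-3.101, -0.488, -0.003]
force: [0.4, 0.5, 0.5]
width: 1.0
gripper_force: 0.0
at [ 0.4109 -0.0421  0.323 ] turn [-0.001  -0.0012  0.0042] then shift [ 0.243  -0.2647  0.4326] rows>= [1. 6.]
```

```bash
python3 -m creep '[[0.061,-0.066,0,0,0,0],[0.061,-0.066,0,0,0,0],[0.061,-0.066,0,0,0,0],[0.06,-0.066,0,0,0,0.004],[0,0,0.072,0,0,0],[0,0,0.072,0,0,0],[0,0,0.072,0,0,0],[0,0,0.072,0,0,0],[0,0,0.072,0,0,0],[0,0,0.072,0,0,0],[0,0,0.072,0,0,0],[0,0,0.072,0,0,0],[0,0,0.05,0,0,0],[0,0,0,0,0,0]]' && python3 -c "
from h import *
for n in('top','scene'):
    d=snap(n);p=arm.observe()['position'];uv=proj(d,[p])[0];print(n,p,uv)
    u,v=uv.astype(int);c=d['frame'][v-60:v+60,u-80:u+80,::-1].copy();cv2.circle(c,(80,60),1,(255,0,255),-1)
    globals()[n]=cv2.resize(c,None,fx=5,fy=5,interpolation=2)[:300*2,:]
cv2.imwrite('pics/g1.png',cv2.resize(np.vstack([top[150:450],scene[150:450]]),(800,600)))
go(.472,.088,.012,17.4)"
```

```text
clock: 2.93
position: [0.4673, 0.0795, 0.0687]
ee_rot: [3.107, 0.462, -0.011]
force: [-0.1, -0.7, 0.7]
width: 0.998
gripper_force: 0.0
top [0.46844106 0.08011871 0.07076489] [265.36938745 246.87393498]
scene [0.46967131 0.08059606 0.07221475] [300.08515181 295.87453049]
at [0.4697 0.0806 0.0722] turn [-0.0002  0.0008 -0.0038] then shift [ 0.0111 -0.0159  0.1505] rows>= [1. 2.]
```

View pics/g1.png

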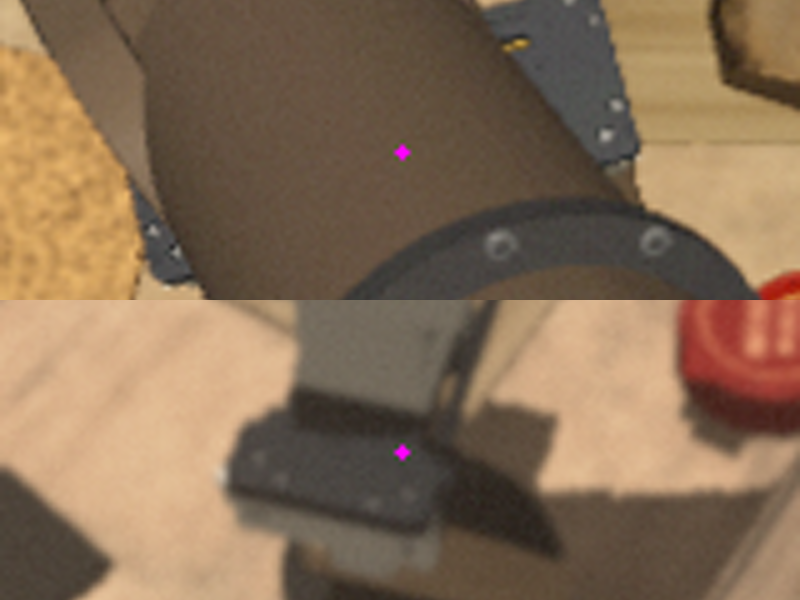

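The gripper hides the wedge in the top view (its body is centred on about (400,150) of the crop). In the scene view the near finger straddles the wedge's left side, which fits. I'll settle and re-measure.

```bash
python3 -m creep '[[0,0,0.05,0,0,-0.003],[0,0,0,0,0,0],[0,0,0,0,0,0],[0,0,0,0,0,0]]' && python3 -c "
from h import *
go(.472,.087,.012,17.4)"
```

```text
clock: 3.37
position: [0.4708, 0.0807, 0.0537]
ee_rot: [3.106, 0.472, 0.002]
force: [-0.7, 0.9, -0.7]
width: 0.999
gripper_force: 0.0
at [0.4708 0.0807 0.0537] turn [ 0.0002 -0.0007 -0.0011] then shift [ 0.0075 -0.0141  0.1043] rows>= [1. 2.]
```

```bash
python3 -m creep '[[0.0075,-0.014,0.03,0,0,0],[0,0,0.035,0,0,0],[0,0,0.025,0,0,0],[0,0,0.013,0,0,0],[0,0,0,0,0,0],[0,0,0,0,0,0]]' && python3 -m creep '[[0,0,0,0,0,0],[0,0,0,0,0,0],[0,0,0,0,0,0],[0,0,0,0,0,0],[0,0,0,0,0,0],[0,0,0,0,0,0],[0,0,0,0,0,0],[0,0,0,0,0,0],[0,0,0,0,0,0],[0,0,0,0,0,0]]' 1 20
```

```text
clock: 3.87
position: [0.4714, 0.0867, 0.0114]
ee_rot: [3.106, 0.472, -0.0]
force: [0.1, 0.2, 0.9]
width: 1.002
gripper_force: 0.0
clock: 4.7
position: [0.4713, 0.0868, 0.0111]
ee_rot: [-3.106, -0.472, 0.0]
force: [0.4, -0.1, -0.1]
width: 0.326
gripper_force: 11.5
```

```bash
python3 -m creep '[[0,0,-0.04,0,0,0],[0,0,-0.08,0,0,0],[0,0,-0.08,0,0,0],[0,0,0,0,0,0],[0,0,0,0,0,0]]' && python3 -c "
from h import *
go(.474,.2646,.0125,17.4);d=snap('scene');cv2.imwrite('pics/w1.png',cv2.resize(d['frame'][240:440,160:400,::-1],None,fx=3,fy=3))"
```

```text
clock: 5.12
position: [0.4725, 0.087, 0.0926]
ee_rot: [3.106, 0.471, 0.005]
force: [-0.6, -0.8, -0.2]
width: 0.325
gripper_force: 20.0
at [0.4725 0.087  0.0926] turn [ 0.0003 -0.0016 -0.0013] then shift [ 0.1364 -0.4226  0.2002] rows>= [1. 5.]
```

View pics/w1.png

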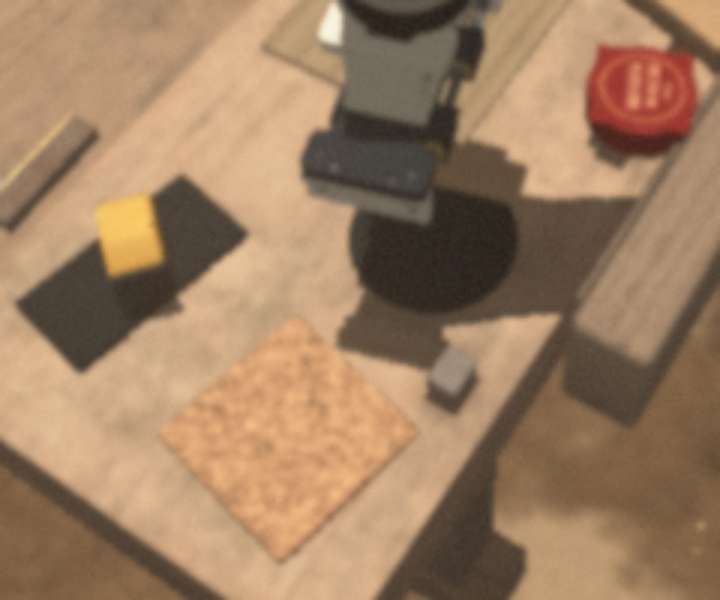

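The wedge is held (grip 20 N) and the round mat is clear, centred at about (435,250) in the crop. On to the cork.

```bash
python3 -m creep '[[0.0272,-0.0845,0,0,0,0],[0.0273,-0.0845,0,0,0,0],[0.0273,-0.0845,0,0,0,0],[0.0273,-0.0845,0,0,0,0],[0.0273,-0.0845,0,0,0,0],[0,0,0.06,0,0,0],[0,0,0.06,0,0,0],[0,0,0.05,0,0,0],[0,0,0,0,0,0],[0,0,0,0,0,0],[0,0,0,0,0,0]]' && python3 -c "
from h import *
go(.474,.2646,.0125,17.4)
s=load('scene');hsv=cv2.cvtColor(s['frame'],cv2.COLOR_RGB2HSV)
print(hsv[310:330,280:290].mean((0,1)),s['frame'][310:330,280:330].mean((0,1)))"
```

```text
clock: 6.08
position: [0.4731, 0.2645, 0.0233]
ee_rot: [3.106, 0.472, -0.001]
force: [-0.1, -0.4, -0.5]
width: 0.327
gripper_force: 20.0
at [0.4731 0.2645 0.0233] turn [-0.      0.0003 -0.0009] then shift [0.0023 0.0004 0.0269] rows>= [1. 1.]
[15.28  74.41  59.455] [53.133 45.308 37.673]
```

```bash
python3 -m creep '[[0,0,0.02,0,0,0],[0,0,0.008,0,0,0],[0,0,0.002,0,0,0],[0,0,0,0,0,0],[0,0,0,0,0,0]]' && python3 -m creep '[[0,0,0,0,0,0],[0,0,0,0,0,0],[0,0,0,0,0,0],[0,0,0,0,0,0],[0,0,0,0,0,0],[0,0,0,0,0,0],[0,0,-0.05,0,0,0],[0,0,-0.09,0,0,0],[0,0,-0.09,0,0,0],[0,0,-0.09,0,0,0],[0,0,-0.09,0,0,0],[0,0,-0.09,0,0,0],[0,0,-0.09,0,0,0],[0,0,-0.09,0,0,0],[0,0,0,0,0,0]]' -1 && python3 -c "
from h import *
go(.4035,-.368,.32,0)"
```

```text
clock: 6.5
position: [0.4734, 0.2644, 0.0114]
ee_rot: [-3.106, -0.472, -0.001]
force: [0.7, -0.3, -0.9]
width: 0.324
gripper_force: 20.0
clock: 7.75
position: [0.4752, 0.2668, 0.2902]
ee_rot: [-3.102, -0.472, -0.015]
force: [0.2, 1.4, -0.9]
width: 0.998
gripper_force: 0.0
at [0.4752 0.2668 0.2902] turn [-0.0019 -0.0046  0.1441] then shift [-0.1793  1.5869 -0.0744] rows>= [ 3. 16.]
```

```bash
python3 -m creep '[[0,0,-0.02,0,0,0.048],[0,0,-0.02,0,0,0.048],[0,0,-0.02,0,0,0.048],[-0.0105,0.09,0,0,0,0],[-0.0105,0.093,0,0,0,0],[-0.0105,0.093,0,0,0,0],[-0.0105,0.093,0,0,0,0],[-0.0105,0.093,0,0,0,0],[-0.0105,0.093,0,0,0,0],[-0.0105,0.093,0,0,0,0],[-0.0105,0.093,0,0,0,0],[-0.0105,0.093,0,0,0,0],[-0.0105,0.093,0,0,0,0],[-0.0105,0.093,0,0,0,0],[-0.0105,0.093,0,0,0,0],[-0.0105,0.093,0,0,0,0],[-0.0105,0.093,0,0,0,0],[-0.0105,0.093,0,0,0,0],[-0.0105,0.093,0,0,0,0],[-0.0105,0.093,0,0,0,0]]' && python3 -m creep '[[0,0,0,0,0,0],[0,0,0,0,0,0],[0,0,0,0,0,0]]' && python3 -c "
from h import *
go(.4035,-.368,.32,0)
for n in('top','scene'): d=snap(n,n+'2.png')
t=load('top');s=load('scene')
# round mat dark mask
for n,d,b in(('top',t,(235,220,305,295)),('scene',s,(265,285,345,350))):
    x0,y0,x1,y1=b;g=d['frame'].max(2);m=np.zeros_like(g);m[y0:y1,x0:x1]=(g[y0:y1,x0:x1]<75)*255
    m=cv2.morphologyEx(m,cv2.MORPH_OPEN,np.ones((3,3)))
    c=max(cv2.findContours(m,0,1)[0],key=cv2.contourArea);e=cv2.fitEllipse(c);print(n,e,plane(d,[e[0]],.008)); globals()['e'+n]=e[0]
print(tri(t,etop,s,escene))
"
```

```text
clock: 9.42
position: [0.4011, -0.3685, 0.3069]
ee_rot: [3.141, 0.0, -0.0]
force: [1.4, 0.6, 0.3]
width: 1.001
gripper_force: 0.0
clock: 9.67
position: [0.4019, -0.3661, 0.3067]
ee_rot: [-3.141, -0.0, 0.0]
force: [-0.7, 0.6, 0.0]
width: 1.003
gripper_force: 0.0
at [ 0.4019 -0.3661  0.3067] turn [-0.0005  0.0001  0.    ] then shift [ 0.004   0.0047 -0.0333] rows>= [1. 1.]
top ((267.0771484375, 255.2865753173828), (52.457916259765625, 52.96126174926758), 32.30391311645508) [[0.45736411 0.08336778 0.008     ]]
scene ((304.08746337890625, 319.7983703613281), (45.701759338378906, 52.52247619628906), 87.00782012939453) [[0.45476529 0.09018923 0.008     ]]
(array([ 0.45846656,  0.08466966, -0.00276449]), np.float64(7.884635903908992e-05))
```

View pics/scene2.png

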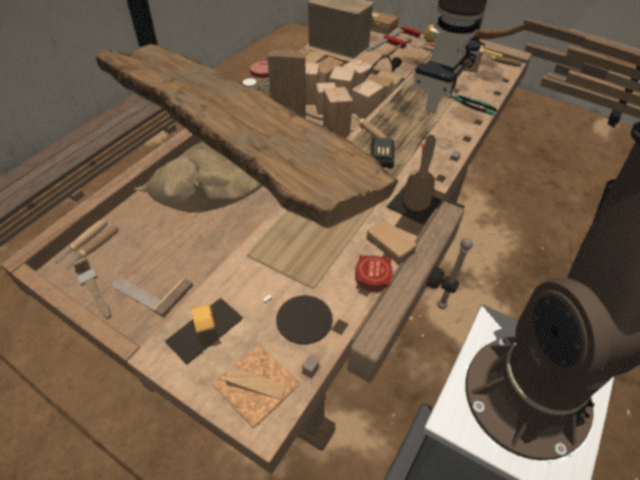

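The wedge lies on the cork at about (255,383), the round mat is empty at (304,320), and the gripper hangs over the mallet with its finger at about (437,95). I'll check each camera against the known fingertip positions.

Run:
```python
from h import *
p=arm.observe()['position']
out=[]
for n in('top','scene'):
    d=load(n);uv=proj(d,[p,p+[0,.046,0],p-[0,.046,0],p+[0,.065,0],p-[0,.065,0]])
    print(n,uv.round(1).tolist())
    u,v=uv[0].astype(int);c=cv2.resize(d['frame'][v-50:v+50,u-66:u+66,::-1],None,fx=6,fy=6,interpolation=2)
    for q in uv: cv2.circle(c,tuple(((q-[u-66,v-50])*6+3).astype(int)),3,(255,0,255),-1)
    out.append(c[:300] if 0 else c)
cv2.imwrite('pics/g2.png',cv2.resize(np.hstack(out),(800,304)))
s=load('scene');t=load('top');print(plane(s,[(429.3,140)],.218),plane(t,[(505,280.6)],.218))
```

```text
top [[519.6, 277.3], [492.4, 276.7], [546.4, 277.8], [481.0, 276.5], [557.2, 278.0]]
scene [[439.1, 101.4], [431.1, 111.0], [446.6, 92.3], [427.7, 115.1], [449.6, 88.7]]
[[ 0.39989905 -0.34741361  0.218     ]] [[ 0.40207293 -0.36923335  0.218     ]]
```

View pics/g2.png

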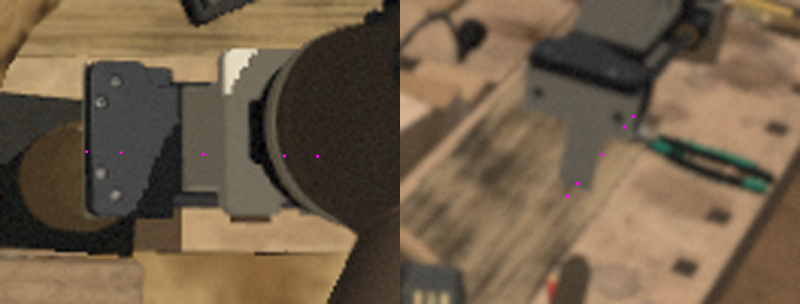

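Run:
```python
from h import *
p=arm.observe()['position'];t=load('top');s=load('scene')
print(p)
for z in(.36,.375,.39,.41): print('top body left edge',z,plane(t,[(481,247.5),(481,298)],z).round(4).tolist())
q=proj(s,[p+[dx,dy,dz] for dz in(.047+.0188,.085) for dx,dy in((-.0375,.095),(.0375,.095))]);print('scene pred',q.round(1).tolist())
u,v=430,85
c=cv2.resize(s['frame'][v-40:v+50,u-50:u+50,::-1],None,fx=6.6,fy=6.6,interpolation=2)
for k in q: cv2.circle(c,tuple(((k-[u-50,v-40]+.5)*6.6).astype(int)),3,(255,0,255),-1)
cv2.imwrite('pics/g3.png',c)
C=lambda L:(np.array(L,float)+.5)/3-.5+[340,110]
print('sq scene',plane(s,C([(142,288),(305,268),(249,341)]),.008))
print('tin scene', plane(s,C([(105,480)]),.032))
```

```text
[ 0.40235414 -0.36529298  0.30711581]
top body left edge 0.36 [[0.4432, -0.2858, 0.36], [0.3659, -0.2855, 0.36]]
top body left edge 0.375 [[0.4413, -0.2816, 0.375], [0.3654, -0.2814, 0.375]]
top body left edge 0.39 [[0.4395, -0.2775, 0.39], [0.365, -0.2772, 0.39]]
top body left edge 0.41 [[0.437, -0.2719, 0.41], [0.3644, -0.2716, 0.41]]
scene pred [[446.4, 98.6], [410.1, 87.0], [448.6, 89.4], [411.6, 77.9]]
sq scene [[ 0.4609414  -0.31350116  0.008     ]
 [ 0.34994093 -0.41596552  0.008     ]
 [ 0.35663899 -0.3048316   0.008     ]]
tin scene [[ 0.38489267 -0.08961215  0.032     ]]
```

View pics/g3.png

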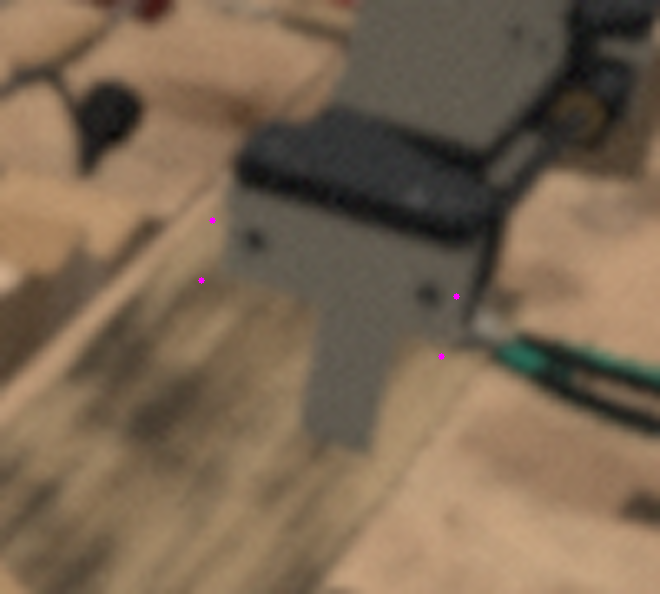

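Run:
```python
from h import *
for n in('top','scene'):
    d=load(n);print(n,np.diag(d['intrinsics']),d['distortion'],proj(d,[[.402,-.368,z] for z in(.008,.1,.218)]).round(1).tolist())
    print(proj(d,[[.402,-.358,z] for z in(.008,.1,.218)]).round(1).tolist())
```

```text
top [545.70690773 545.70690773   1.        ] [-0.16402443  0.          0.          0.          0.        ] [[474.2, 286.1], [486.0, 284.0], [504.3, 280.6]]
[[469.7, 286.0], [481.2, 283.9], [498.9, 280.5]]
scene [449.04285204 449.04285204   1.        ] [-0.09837584  0.          0.          0.          0.        ] [[416.2, 202.1], [422.6, 175.0], [431.8, 135.3]]
[[414.7, 204.3], [421.0, 177.2], [430.2, 137.4]]
```

The top camera agrees with the gripper to about 2 mm; the scene view is a few px off. I'll lower the open fingers round the handle and judge the offset directly.

```bash
python3 -m creep '[[0,0.009,0.06,0,0,0],[0,0,0.08,0,0,0],[0,0,0.08,0,0,0],[0,0,0.08,0,0,0],[0,0,0.03,0,0,0],[0,0,0,0,0,0],[0,0,0,0,0,0],[0,0,0,0,0,0]]' && python3 -c "
from h import *
p=arm.observe()['position'];print(p)
d=snap('scene');u,v=430,140
c=cv2.resize(d['frame'][v-50:v+50,u-66:u+66,::-1],None,fx=6,fy=6,interpolation=2)
q=proj(d,[p,p+[0,.046,0],p-[0,.046,0]]);print(q)
for k in q: cv2.circle(c,tuple(((k-[u-66,v-50]+.5)*6).astype(int)),2,(255,0,255),-1)
cv2.imwrite('pics/g4.png',c)"
```

```text
clock: 10.43
position: [0.4029, -0.3704, 0.1767]
ee_rot: [3.14, 0.002, 0.003]
force: [0.0, 0.5, -0.2]
width: 0.999
gripper_force: 0.0
[ 0.402911   -0.37035131  0.1766634 ]
[[428.47807121 149.26904596]
 [420.86984507 159.37450064]
 [435.67691799 139.69905119]]
```

View pics/g4.png

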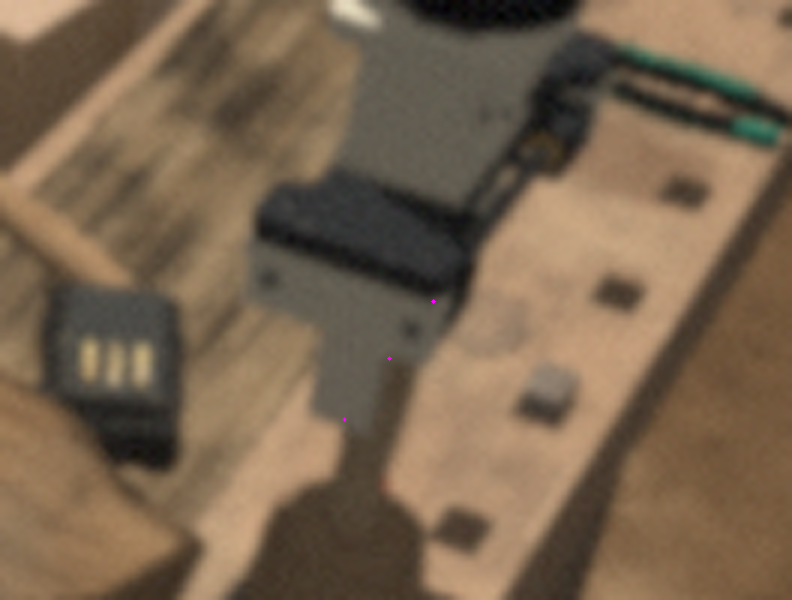

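The handle's axis runs straight through the projected TCP at (389,358) in the crop, so the lateral alignment is good. I'll close in steps, checking for early contact.

```bash
python3 -m creep '[[0,0,0,0,0,0],[0,0,0,0,0,0],[0,0,0,0,0,0],[0,0,0,0,0,0],[0,0,0,0,0,0],[0,0,0,0,0,0]]' 0.13 5; python3 -m creep '[[0,0,0,0,0,0],[0,0,0,0,0,0],[0,0,0,0,0,0],[0,0,0,0,0,0]]' 0.3 5
```

```text
clock: 10.98
position: [0.4018, -0.3705, 0.1752]
ee_rot: [3.141, -0.0, 0.0]
force: [-0.1, 0.4, -1.5]
width: 0.614
gripper_force: 0.0
clock: 11.32
position: [0.4018, -0.3704, 0.1751]
ee_rot: [3.142, -0.0, -0.0]
force: [-1.0, -0.5, 0.3]
width: 0.358
gripper_force: 0.0
```

```bash
python3 -m creep '[[0,0,0,0,0,0],[0,0,0,0,0,0],[0,0,0,0,0,0],[0,0,0,0,0,0],[0,0,0,0,0,0],[0,0,0,0,0,0],[0,0,0,0,0,0],[0,0,0,0,0,0]]' 1 45; python3 -m creep '[[0,0,-0.015,0,0,0],[0,0,-0.015,0,0,0],[0,0,0,0,0,0],[0,0,0,0,0,0]]'; python3 -m creep '[[-0.03,0,-0.01,0,0,0],[-0.03,0,0,0,0,0],[-0.025,0,0,0,0,0],[0,0,-0.03,0,0,0],[0,0,-0.06,0,0,0],[0,0,-0.07,0,0,0],[0,0,-0.08,0,0,0],[0,0,-0.08,0,0,0],[0,0,-0.08,0,0,0],[0,0,-0.08,0,0,0],[0,0,-0.05,0,0,0],[0,0,-0.02,0,0,0],[0,0,0,0,0,0],[0,0,0,0,0,0]]' && python3 -c "
from h import *
go(.4573,.0835,.40,0)"
```

```text
clock: 11.98
position: [0.4016, -0.3704, 0.175]
ee_rot: [-3.141, 0.0, 0.0]
force: [0.4, -1.0, -3.1]
width: 0.265
gripper_force: 44.8
clock: 12.32
position: [0.4021, -0.3706, 0.1878]
ee_rot: [3.141, -0.0, 0.001]
force: [0.5, -1.0, -3.3]
width: 0.271
gripper_force: 44.8
clock: 13.48
position: [0.3669, -0.3703, 0.4099]
ee_rot: [-3.141, 0.001, 0.002]
force: [0.3, 0.5, -4.7]
width: 0.273
gripper_force: 44.8
at [ 0.3669 -0.3703  0.4099] turn [-0.0004  0.0006 -0.0003] then shift [ 0.2259 -1.1346  0.0247] rows>= [ 1. 12.]
```

```bash
python3 -m creep '[[0,-0.03,0,0,0,0],[0,-0.06,0,0,0,0],[0,-0.08,0,0,0,0],[0.01,-0.085,0,0,0,0],[0.01,-0.085,0,0,0,0],[0.01,-0.085,0,0,0,0],[0.02,-0.085,0,0,0,0],[0.02,-0.085,0,0,0,0],[0.02,-0.085,0,0,0,0],[0.02,-0.085,0,0,0,0],[0.02,-0.085,0,0,0,0],[0.02,-0.085,0,0,0,0],[0.02,-0.085,0,0,0,0],[0.02,-0.07,0,0,0,0],[0.02,-0.04,0,0,0,0],[0.016,-0.0,0,0,0,0],[0,0,0,0,0,0],[0,0,0,0,0,0],[0,0,0,0,0,0]]' && python3 -c "
from h import *
go(.4573,.0835,.20,0)"
```

```text
clock: 15.07
position: [0.4575, 0.0804, 0.4103]
ee_rot: [3.141, -0.002, -0.003]
force: [-0.5, -0.8, -4.8]
width: 0.268
gripper_force: 44.8
at [0.4575 0.0804 0.4103] turn [ 0.0004  0.0008 -0.0007] then shift [-5.000e-04 -7.700e-03  5.257e-01] rows>= [1. 6.]
```

```bash
python3 -m creep '[[0,-0.008,0.04,0,0,0],[0,0,0.07,0,0,0],[0,0,0.08,0,0,0],[0,0,0.08,0,0,0],[0,0,0.08,0,0,0],[0,0,0.08,0,0,0],[0,0,0.06,0,0,0],[0,0,0.03,0,0,0],[0,0,0.01,0,0,0],[0,0,0,0,0,0],[0,0,0,0,0,0],[0,0,0,0,0,0]]' && python3 -c "
from h import *
go(.4573,.0835,.175,0)
d=snap('scene');p=arm.observe()['position'];q=proj(d,[p,p-[0,0,.167],p+[.038,0,-.167],p+[-.038,0,-.167]]);print(q)
u,v=300,300;c=cv2.resize(d['frame'][v-60:v+40,u-66:u+66,::-1],None,fx=6,fy=6,interpolation=2)
for k in q: cv2.circle(c,tuple(((k-[u-66,v-60]+.5)*6).astype(int)),2,(255,0,255),-1)
cv2.imwrite('pics/g5.png',c)"
```

```text
clock: 16.07
position: [0.459, 0.0848, 0.2004]
ee_rot: [-3.141, 0.001, -0.003]
force: [0.3, 0.4, -4.3]
width: 0.27
gripper_force: 44.8
at [0.459  0.0848 0.2004] turn [-0.0001 -0.0011 -0.0003] then shift [-0.0042  0.0032  0.0634] rows>= [1. 1.]
[[302.4866361  258.77858784]
 [303.65163649 310.42247948]
 [288.37383175 302.13756292]
 [319.36062465 318.91946059]]
```

View pics/g5.png

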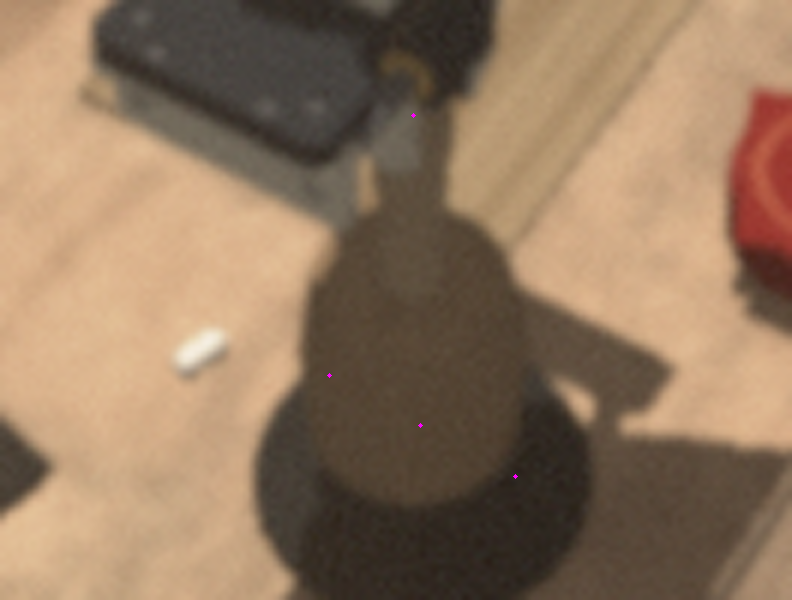

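The mallet hangs upright over the round mat, its head centred at about (412,400) in the crop. Lowering gently.

```bash
python3 -m creep '[[-0.004,0.003,0.025,0,0,0],[0,0,0.02,0,0,0],[0,0,0.01,0,0,0],[0,0,0,0,0,0],[0,0,0,0,0,0]]'; python3 -m creep '[[0,0,0.004,0,0,0],[0,0,0.003,0,0,0],[0,0,0,0,0,0],[0,0,0,0,0,0]]'
```

```text
clock: 16.53
position: [0.4563, 0.0836, 0.1767]
ee_rot: [3.142, 0.0, -0.002]
force: [0.5, 0.3, -3.9]
width: 0.27
gripper_force: 44.8
clock: 16.87
position: [0.4571, 0.0838, 0.1749]
ee_rot: [-3.141, -0.0, -0.002]
force: [-0.9, 0.0, 2.8]
width: 0.272
gripper_force: 44.9
```

```bash
python3 -m creep '[[0,0,0,0,0,0],[0,0,0,0,0,0],[0,0,0,0,0,0],[0,0,0,0,0,0],[0,0,0,0,0,0],[0,0,0,0,0,0],[0,0,0,0,0,0],[0,0,0,0,0,0],[0,0,-0.03,0,0,0],[0,0,-0.06,0,0,0],[0,0,-0.08,0,0,0],[0,0,-0.08,0,0,0],[0,0,-0.08,0,0,0],[0,0,-0.02,0,0,0],[0,0,0,0,0,0.05],[0,0,0,0,0,0.05],[0,0,0,0,0,0.05],[0,0,0,0,0,0.05],[0,0,0,0,0,0.05],[0,0,0,0,0,0.05]]' -1 20; python3 -m creep '[[0,0,0,0,0,0.033],[0,0,0,0,0,0],[0,0,0,0,0,0]]';python3 -c "
from h import *
print(arm.observe()['joints'])
go(.613,.215,.12,-40)"
```

```text
clock: 18.53
position: [0.4565, 0.0835, 0.314]
ee_rot: [2.985, -0.978, -0.0]
force: [-0.4, 0.5, 0.1]
width: 0.998
gripper_force: 0.0
clock: 18.78
position: [0.4565, 0.0836, 0.3141]
ee_rot: [2.954, -1.07, -0.0]
force: [0.7, -0.4, 0.5]
width: 0.999
gripper_force: 0.0
[ 0.19231453  0.15034265 -0.55313299  1.77120927  0.08324475  1.24352907
 -2.64828988]
at [0.4565 0.0836 0.3141] turn [0.0001 0.     0.0015] then shift [ 0.0886 -0.5032  0.4852] rows>= [1. 8.]
```

```bash
python3 -m creep '[[0,0,0,0,0,-0.055],[0,0,0,0,0,-0.055],[0,0,0,0,0,-0.055],[0,0,0,0,0,-0.055],[0,0,0,0,0,-0.055],[0,0,0,0,0,-0.055],[0,0,0,0,0,-0.055],[0,0,0,0,0,-0.055],[0,0,0,0,0,-0.055],[0,0,0,0,0,-0.055],[0,0,0,0,0,-0.055],[0,0,0,0,0,-0.055],[0,0,0,0,0,-0.055],[0,0,0,0,0,-0.055],[0,0,0,0,0,-0.055],[0,0,0,0,0,-0.055],[0,0,0,0,0,-0.055],[0,0,0,0,0,-0.055],[0,0,0,0,0,-0.055],[0,0,0,0,0,-0.055]]'; python3 -m creep '[[0,0,0,0,0,-0.05],[0,0,0,0,0,-0.05],[0,0,0,0,0,-0.05],[0,0,0,0,0,-0.05],[0,0,0,0,0,-0.05],[0,0,0,0,0,-0.05],[0,0,0,0,0,-0.05],[0,0,0,0,0,-0.05],[0,0,0,0,0,0],[0,0,0,0,0,0],[0,0,0,0,0,0]]';python3 -c "
from h import *
print(arm.observe()['joints'])
go(.613,.215,.12,140)"
```

```text
clock: 20.45
position: [0.4566, 0.0835, 0.3142]
ee_rot: [-2.172, -2.27, 0.0]
force: [0.3, 0.0, 1.0]
width: 0.994
gripper_force: 0.0
clock: 21.37
position: [0.4566, 0.0835, 0.3142]
ee_rot: [-1.077, -2.951, 0.0]
force: [-0.1, -0.7, -1.0]
width: 1.002
gripper_force: 0.0
[ 0.54365063  0.23283105 -0.99598503  1.74954041  0.20413426  1.26989798
  0.3697595 ]
at [0.4566 0.0835 0.3142] turn [-0.     -0.     -0.0009] then shift [-0.0882  0.5032  0.4856] rows>= [1. 8.]
```

```bash
python3 -m creep '[[-0.0126,0.072,0,0,0,0],[-0.0126,0.072,0,0,0,0],[-0.0126,0.072,0,0,0,0],[-0.0126,0.072,0,0,0,0],[-0.0126,0.072,0,0,0,0],[-0.0126,0.072,0,0,0,0],[-0.0126,0.071,0,0,0,0],[0,0,0.08,0,0,0],[0,0,0.08,0,0,0],[0,0,0.08,0,0,0],[0,0,0.08,0,0,0],[0,0,0.08,0,0,0],[0,0,0.08,0,0,0],[0,0,0,0,0,0],[0,0,0,0,0,0],[0,0,0,0,0,0]]';python3 -c "
from h import *
print(arm.observe()['joints'])
go(.613,.215,.029,140)
p=arm.observe()['position']
d=snap('scene');q=proj(d,[p]);print(q)
hsv=cv2.cvtColor(d['frame'],cv2.COLOR_RGB2HSV);m=cv2.inRange(hsv,(15,150,90),(35,255,255));m[:280]=0;m[350:]=0;m[:,:170]=0;m[:,240:]=0
ys,xs=np.nonzero(m);print(len(xs),xs.min(),xs.max(),ys.min(),ys.max(),xs.mean(),ys.mean())
"
```

```text
clock: 22.7
position: [0.6136, 0.216, 0.1242]
ee_rot: [1.074, 2.951, 0.003]
force: [-1.2, 1.1, 0.7]
width: 1.0
gripper_force: 0.0
[ 0.08237999  0.71226932 -0.82167996  1.57476827  0.56540552  1.10433084
 -0.00507005]
at [0.6136 0.216  0.1242] turn [ 0.0009  0.0002 -0.    ] then shift [-0.0005 -0.0029  0.2379] rows>= [1. 3.]
[[195.40698792 295.9565471 ]]
161 195 213 307 330 203.6335403726708 319.85714285714283
```

```bash
python3 -m creep '[[0,-0.002,0.07,0,0,0],[0,0,0.07,0,0,0],[0,0,0.06,0,0,0],[0,0,0.036,0,0,0],[0,0,0,0,0,0],[0,0,0,0,0,0]]'; python3 -m creep '[[0,0,0,0,0,0],[0,0,0,0,0,0],[0,0,0,0,0,0],[0,0,0,0,0,0],[0,0,0,0,0,0],[0,0,0,0,0,0],[0,0,0,0,0,0],[0,0,0,0,0,0]]' 0 5;  python3 -m creep '[[0,0,0,0,0,0],[0,0,0,0,0,0],[0,0,0,0,0,0],[0,0,0,0,0,0],[0,0,0,0,0,0],[0,0,0,0,0,0],[0,0,0,0,0,0],[0,0,0,0,0,0]]' 1 40
```

```text
clock: 23.25
position: [0.6129, 0.215, 0.0291]
ee_rot: [1.074, 2.952, 0.001]
force: [-0.3, 0.5, 0.8]
width: 0.997
gripper_force: 0.0
clock: 23.92
position: [0.6123, 0.2144, 0.0279]
ee_rot: [-1.074, -2.952, 0.0]
force: [-0.4, -0.1, -0.0]
width: 0.513
gripper_force: 0.0
clock: 24.58
position: [0.6124, 0.2145, 0.0279]
ee_rot: [1.074, 2.952, 0.0]
force: [1.1, -0.2, -0.8]
width: 0.385
gripper_force: 40.0
```

```bash
python3 -m creep '[[0,0,-0.03,0,0,0],[0,0,-0.06,0,0,0],[0,0,-0.08,0,0,0],[0,0,-0.08,0,0,0],[0,0,-0.08,0,0,0],[0,0,-0.08,0,0,0],[0,0,-0.08,0,0,0],[0,0,-0.08,0,0,0],[0,0,-0.08,0,0,0],[0,0,-0.03,0,0,0.02],[0,0,0,0,0,0.05],[0,0,0,0,0,0.05],[0,0,0,0,0,0.05],[0,0,0,0,0,0.05],[0,0,0,0,0,0.05],[0,0,0,0,0,0.05],[0,0,0,0,0,0.05],[0,0,0,0,0,0.05],[0,0,0,0,0,0.05],[0,0,0,0,0,0.05]]'; python3 -m creep '[[0,0,0,0,0,0.05],[0,0,0,0,0,0.05],[0,0,0,0,0,0.05],[0,0,0,0,0,0.05],[0,0,0,0,0,0.05],[0,0,0,0,0,0.05],[0,0,0,0,0,0.05],[0,0,0,0,0,0.05],[0,0,0,0,0,0.038],[0,0,0,0,0,0],[0,0,0,0,0,0],[0,0,0,0,0,0]]'; python3 -c "
from h import *
print(arm.observe()['joints'])
go(.402,-.366,.29,25)
t=snap('top');hsv=cv2.cvtColor(t['frame'],cv2.COLOR_RGB2HSV)
g=t['frame'].max(2)
x0,y0,x1,y1=170,150,255,212;m=np.zeros_like(g);m[y0:y1,x0:x1]=(g[y0:y1,x0:x1]<75)*255
m=cv2.morphologyEx(m,cv2.MORPH_OPEN,np.ones((3,3)));c=max(cv2.findContours(m,0,1)[0],key=cv2.contourArea)
print(cv2.minAreaRect(plane(t,c.reshape(-1,2),.008)[:,:2].astype(np.float32)))
"
```

```text
clock: 26.25
position: [0.6114, 0.2146, 0.3004]
ee_rot: [-2.452, -1.964, 0.001]
force: [-0.0, 0.1, -2.1]
width: 0.391
gripper_force: 40.0
clock: 27.25
position: [0.6119, 0.2146, 0.3001]
ee_rot: [-3.065, -0.687, 0.001]
force: [-0.0, -0.4, -1.9]
width: 0.391
gripper_force: 40.0
[-0.13961633  0.47095882 -0.44159894  1.36838219  0.20002086  1.34653022
 -1.71330396]
at [0.6119 0.2146 0.3001] turn [-0.0001  0.0002  0.0022] then shift [-1.0891  1.0937  0.0253] rows>= [ 1. 16.]
((0.6089766621589661, 0.22561874985694885), (0.16379423439502716, 0.09742956608533859), 79.10282135009766)
```

```bash
python3 -m creep '[[-0.03,0.03,0,0,0,0.002],[-0.05,0.05,0,0,0,0],[-0.065,0.065,0,0,0,0],[-0.065,0.065,0,0,0,0],[-0.065,0.065,0,0,0,0],[-0.065,0.065,0,0,0,0],[-0.065,0.065,0,0,0,0],[-0.065,0.065,0,0,0,0],[-0.065,0.065,0,0,0,0],[-0.065,0.065,0,0,0,0],[-0.065,0.065,0,0,0,0],[-0.065,0.065,0,0,0,0],[-0.065,0.065,0,0,0,0],[-0.065,0.065,0,0,0,0],[-0.065,0.065,0,0,0,0],[-0.065,0.065,0,0,0,0],[-0.06,0.064,0,0,0,0],[-0.04,0.04,0,0,0,0],[0,0,0,0,0,0],[0,0,0,0,0,0]]'; python3 -c "
from h import *
print(arm.observe()['joints'])
go(.402,-.366,.06,25)
t=snap('top','top3.png');g=t['frame'].max(2)
for n,(x0,y0,x1,y1),z in(('long',(170,150,255,212),.008),('sq',(440,250,505,315),.008)):
    m=np.zeros_like(g);m[y0:y1,x0:x1]=(g[y0:y1,x0:x1]<75)*255
    m=cv2.morphologyEx(m,cv2.MORPH_OPEN,np.ones((3,3)));c=max(cv2.findContours(m,0,1)[0],key=cv2.contourArea)
    print(n,cv2.minAreaRect(plane(t,c.reshape(-1,2),z)[:,:2].astype(np.float32)))
"
```

```text
clock: 28.97
position: [0.3996, -0.367, 0.2997]
ee_rot: [-3.068, -0.673, 0.001]
force: [0.9, 0.1, -2.9]
width: 0.391
gripper_force: 40.0
[ 0.78747752  0.25874698 -0.18242241  1.65055086  0.04917793  1.23729269
 -0.54407194]
at [ 0.3996 -0.367   0.2997] turn [-0.0002  0.0001 -0.0021] then shift [6.400e-03 3.000e-04 5.994e-01] rows>= [1. 6.]
long ((0.6183119416236877, 0.2170950174331665), (0.14737600088119507, 0.07371693849563599), 78.99942016601562)
sq ((0.4024466276168823, -0.3749454617500305), (0.12803225219249725, 0.11516186594963074), 85.74243927001953)
```

```bash
python3 -m creep '[[0.006,0,0.04,0,0,-0.002],[0,0,0.07,0,0,0],[0,0,0.08,0,0,0],[0,0,0.08,0,0,0],[0,0,0.07,0,0,0],[0,0,0.05,0,0,0],[0,0,0.03,0,0,0],[0,0,0,0,0,0],[0,0,0,0,0,0]]'; python3 -m creep '[[0,0,0.03,0,0,0],[0,0,0.04,0,0,0],[0,0,0.04,0,0,0],[0,0,0.03,0,0,0],[0,0,0,0,0,0],[0,0,0,0,0,0]]';  python3 -m creep '[[0,0,0.02,0,0,0],[0,0,0.03,0,0,0],[0,0,0.025,0,0,0],[0,0,0,0,0,0],[0,0,0,0,0,0]]'
```

```text
clock: 29.77
position: [0.4033, -0.3634, 0.1319]
ee_rot: [-3.065, -0.686, 0.0]
force: [0.5, 0.1, -1.5]
width: 0.39
gripper_force: 40.0
clock: 30.27
position: [0.4035, -0.3646, 0.0769]
ee_rot: [3.066, 0.683, 0.001]
force: [0.4, -0.3, -2.7]
width: 0.39
gripper_force: 40.0
clock: 30.68
position: [0.4026, -0.3646, 0.0458]
ee_rot: [-3.066, -0.682, 0.001]
force: [0.1, -0.3, -1.7]
width: 0.391
gripper_force: 40.0
```

```bash
python3 -m creep '[[0,0,0.015,0,0,0],[0,0,0.015,0,0,0],[0,0,0.005,0,0,0],[0,0,0,0,0,0],[0,0,0,0,0,0]]'; python3 -m creep '[[0,0,0.005,0,0,0],[0,0,0.004,0,0,0],[0,0,0,0,0,0],[0,0,0,0,0,0],[0,0,0,0,0,0]]'
```

```text
clock: 31.1
position: [0.4027, -0.3647, 0.0318]
ee_rot: [-3.066, -0.682, 0.0]
force: [0.1, 0.8, -2.2]
width: 0.394
gripper_force: 40.0
clock: 31.52
position: [0.4028, -0.3648, 0.0284]
ee_rot: [3.067, 0.682, 0.0]
force: [-0.3, 0.0, -3.0]
width: 0.392
gripper_force: 40.0
```

```bash
python3 -m creep '[[0,0,0.002,0,0,0],[0,0,0.001,0,0,0],[0,0,0,0,0,0],[0,0,0,0,0,0]]'; python3 -m creep '[[0,0,0,0,0,0],[0,0,0,0,0,0],[0,0,0,0,0,0],[0,0,0,0,0,0],[0,0,0,0,0,0],[0,0,0,0,0,0],[0,0,0,0,0,0],[0,0,0,0,0,0]]' -1 20; python3 -m creep '[[0,0,-0.03,0,0,0],[0,0,-0.06,0,0,0],[0,0,-0.08,0,0,0],[0,0,-0.08,0,0,0],[0,0,-0.08,0,0,0],[0,0,-0.08,0,0,0],[0,0,-0.08,0,0,0],[0,0,-0.08,0,0,0],[0,0,-0.06,0,0,0],[0,0,0,0,0,0],[0,0,0,0,0,0]]'; python3 -c "
from h import *
go(.474,.2646,.33,17.4)"
```

```text
clock: 31.85
position: [0.4029, -0.3649, 0.0278]
ee_rot: [3.066, 0.682, 0.0]
force: [-1.9, 1.5, 6.7]
width: 0.395
gripper_force: 40.0
clock: 32.52
position: [0.4027, -0.3648, 0.0271]
ee_rot: [3.067, 0.682, -0.0]
force: [-0.8, -0.8, -0.3]
width: 0.918
gripper_force: 0.0
clock: 33.43
position: [0.4033, -0.3652, 0.2805]
ee_rot: [3.064, 0.681, 0.003]
force: [-0.6, -0.9, -1.0]
width: 1.0
gripper_force: 0.0
at [ 0.4033 -0.3652  0.2805] turn [ 0.0013 -0.0007  0.064 ] then shift [ 0.6395 -1.4496 -0.1238] rows>= [ 2. 16.]
```

```bash
python3 -m creep '[[0,0,-0.06,0,0,0.032],[0,0,-0.06,0,0,0.032],[0.038,-0.085,0,0,0,0],[0.038,-0.085,0,0,0,0],[0.038,-0.085,0,0,0,0],[0.038,-0.085,0,0,0,0],[0.038,-0.085,0,0,0,0],[0.038,-0.085,0,0,0,0],[0.038,-0.085,0,0,0,0],[0.038,-0.085,0,0,0,0],[0.038,-0.085,0,0,0,0],[0.038,-0.085,0,0,0,0],[0.038,-0.085,0,0,0,0],[0.038,-0.085,0,0,0,0],[0.038,-0.085,0,0,0,0],[0.038,-0.085,0,0,0,0],[0.038,-0.085,0,0,0,0],[0.038,-0.085,0,0,0,0],[0.03,-0.085,0,0,0,0],[0,0,0,0,0,0]]'; python3 -m creep '[[0,0,0,0,0,0],[0,0,0,0,0,0],[0,0,0,0,0,0]]'; python3 -c "
from h import *
print(arm.observe()['joints'])
go(.4734,.2644,.0114,17.4)
t=snap('top','top4.png');s=snap('scene','scene4.png');b=[]
for d,(x0,y0) in((t,(440,245)),(s,(380,165))): b.append(cv2.resize(d['frame'][y0:y0+75,x0:x0+66,::-1],None,fx=6,fy=6,interpolation=2))
cv2.imwrite('pics/fin.png',np.hstack(b))"
```

```text
clock: 35.1
position: [0.4709, 0.2705, 0.3253]
ee_rot: [-3.099, -0.488, 0.005]
force: [-1.4, -0.4, 0.1]
width: 0.996
gripper_force: 0.0
clock: 35.35
position: [0.4735, 0.2616, 0.3262]
ee_rot: [3.105, 0.473, -0.002]
force: [0.2, -1.0, -0.1]
width: 0.998
gripper_force: 0.0
[-0.12538655  0.29792537 -0.62707882  1.58050955  0.17897456  1.32304662
 -2.04458374]
at [0.4735 0.2616 0.3262] turn [ 0.0005  0.0007 -0.0008] then shift [ 0.0017 -0.0067  0.7871] rows>= [1. 8.]
```

View pics/fin.png

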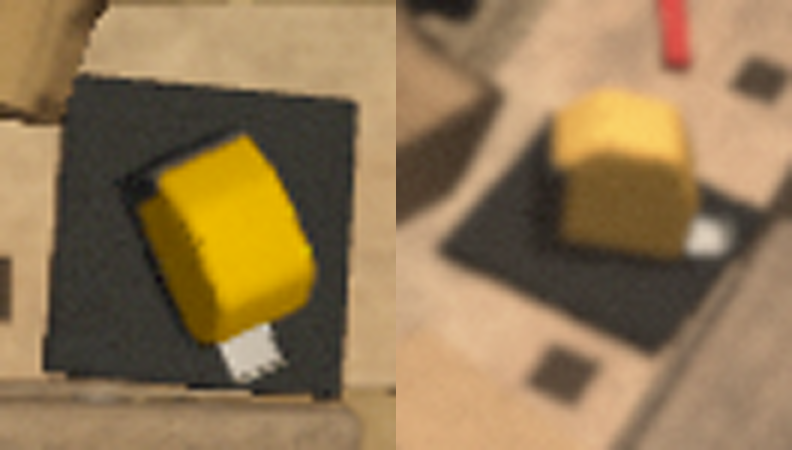

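The tape stands upright, near the middle of the square mat: mat centre about (205,236) in the left crop, tape base about (200–212,236). Now back to the wedge on the cork.

```bash
python3 -m creep '[[0.0017,-0.0067,0.06,0,0,0],[0,0,0.08,0,0,0],[0,0,0.09,0,0,0],[0,0,0.09,0,0,0],[0,0,0.09,0,0,0],[0,0,0.09,0,0,0],[0,0,0.09,0,0,0],[0,0,0.07,0,0,0],[0,0,0.05,0,0,0],[0,0,0,0,0,0],[0,0,0,0,0,0],[0,0,0,0,0,0]]'; python3 -c "
from h import *
go(.4734,.2644,.0116,17.4)"
```

```text
clock: 36.45
position: [0.4742, 0.266, 0.0445]
ee_rot: [-3.105, -0.474, -0.003]
force: [-0.2, 1.0, -0.2]
width: 1.0
gripper_force: 0.0
at [0.4742 0.266  0.0445] turn [-0.0002 -0.0008 -0.0004] then shift [-0.0031  0.0033  0.0823] rows>= [1. 1.]
```

```bash
python3 -m creep '[[-0.003,0.003,0.03,0,0,0],[0,0,0.03,0,0,0],[0,0,0.015,0,0,0],[0,0,0.007,0,0,0],[0,0,0,0,0,0],[0,0,0,0,0,0]]'; python3 -m creep '[[0,0,0,0,0,0],[0,0,0,0,0,0],[0,0,0,0,0,0],[0,0,0,0,0,0],[0,0,0,0,0,0],[0,0,0,0,0,0],[0,0,0,0,0,0],[0,0,0,0,0,0],[0,0,0,0,0,0],[0,0,0,0,0,0],[0,0,0,0,0,0],[0,0,0,0,0,0],[0,0,-0.04,0,0,0],[0,0,-0.08,0,0,0],[0,0,-0.08,0,0,0],[0,0,-0.05,0,0,0],[0,0,0,0,0,0]]' 1 20; python3 -m creep '[[0,0,0,0,0,-0.047],[0,0,0,0,0,-0.047],[0,0,0,0,0,-0.047],[0,0,0,0,0,-0.047],[0,0,0,0,0,-0.047],[0,0,0,0,0,-0.047],[0,0,0,0,0,-0.047],[0,0,0,0,0,-0.047],[0,0,0,0,0,-0.047],[0,0,0,0,0,-0.047],[0,0,0,0,0,-0.043],[0,0,0,0,0,0],[0,0,0,0,0,0],[0,0,0,0,0,0]]'; python3 -c "
from h import *
go(.6219,.2356,.0114,79)"
```

```text
clock: 36.95
position: [0.4726, 0.2645, 0.0106]
ee_rot: [-3.105, -0.475, -0.0]
force: [-0.4, -0.0, 0.1]
width: 0.997
gripper_force: 0.0
clock: 38.37
position: [0.4745, 0.2661, 0.1145]
ee_rot: [-3.103, -0.475, -0.01]
force: [0.9, 0.4, -0.4]
width: 0.325
gripper_force: 20.0
clock: 39.53
position: [0.4723, 0.2642, 0.1099]
ee_rot: [-2.428, -1.993, 0.001]
force: [0.4, -0.2, -1.0]
width: 0.326
gripper_force: 20.0
at [0.4723 0.2642 0.1099] turn [-0.0002  0.0001 -0.0019] then shift [0.0012 0.3807 0.2463] rows>= [1. 5.]
```

```bash
python3 -m creep '[[0,0.05,0,0,0,-0.002],[0,0.08,0,0,0,0],[0,0.08,0,0,0,0],[0,0.08,0,0,0,0],[0.001,0.06,0,0,0,0],[0,0.031,0,0,0,0],[0,0,0.04,0,0,0],[0,0,0.06,0,0,0],[0,0,0.06,0,0,0],[0,0,0.04,0,0,0],[0,0,0.02,0,0,0],[0,0,0,0,0,0],[0,0,0,0,0,0],[0,0,0,0,0,0]]'; python3 -c "
from h import *
go(.6219,.2356,.0112,79)"
```

```text
clock: 40.7
position: [0.623, 0.2368, 0.0237]
ee_rot: [2.421, 2.002, 0.003]
force: [-0.3, 1.1, -0.3]
width: 0.323
gripper_force: 20.0
at [0.623  0.2368 0.0237] turn [ 0.0007 -0.0006  0.0015] then shift [-0.0034 -0.002   0.0313] rows>= [1. 1.]
```

```bash
python3 -m creep '[[-0.003,-0.002,0.015,0,0,0.001],[0,0,0.01,0,0,0],[0,0,0.004,0,0,0],[0,0,0,0,0,0],[0,0,0,0,0,0],[0,0,0,0,0,0]]'; python3 -m creep '[[0,0,0.002,0,0,0],[0,0,0,0,0,0],[0,0,0,0,0,0],[0,0,0,0,0,0]]'
```

```text
clock: 41.2
position: [0.6213, 0.2351, 0.0108]
ee_rot: [2.423, 2.0, 0.0]
force: [-0.4, 0.3, -0.1]
width: 0.324
gripper_force: 20.0
clock: 41.53
position: [0.6213, 0.2352, 0.0103]
ee_rot: [2.423, 2.0, 0.0]
force: [-1.4, -1.6, 4.9]
width: 0.32
gripper_force: 20.0
```

Contact. Now release, retreat upwards and towards the robot, and check the placings numerically.

```bash
python3 -m creep '[[0,0,0,0,0,0],[0,0,0,0,0,0],[0,0,0,0,0,0],[0,0,0,0,0,0],[0,0,0,0,0,0],[0,0,0,0,0,0],[0,0,0,0,0,0],[0,0,0,0,0,0],[0,0,-0.04,0,0,0],[0,0,-0.08,0,0,0],[0,0,-0.09,0,0,0],[0,0,-0.09,0,0,0],[0,0,-0.09,0,0,0],[0,0,-0.09,0,0,0],[0,0,-0.09,0,0,0],[0,0,-0.09,0,0,0],[0,0,-0.09,0,0,0],[0,0,0,0,0,0]]' -1; python3 -m creep '[[0.09,0.0,0,0,0,0],[0.09,0.0,0,0,0,0],[0.09,0.0,0,0,0,0],[0.09,0.0,0,0,0,0],[0.09,0.0,0,0,0,0],[0,0,0,0,0,0],[0,0,0,0,0,0],[0,0,0,0,0,0]]'
python3 - <<'E'
from h import *
t=snap('top','top5.png');s=snap('scene','scene5.png')
print(arm.observe()['position'])
for n,d,(x0,y0,x1,y1) in(('top',t,(165,145,260,215)),('scene',s,(155,290,250,370))):
    f=d['frame'];sub=f[y0:y1,x0:x1];g=sub.max(2)
    dark=cv2.morphologyEx(((g<75)*255).astype(np.uint8),cv2.MORPH_OPEN,np.ones((3,3)))
    c=max(cv2.findContours(dark,0,1)[0],key=cv2.contourArea)
    hull=cv2.convexHull(c)
    r=cv2.minAreaRect(plane(d,hull.reshape(-1,2)+[x0,y0],.008)[:,:2].astype(np.float32));print(n,'mat',r)
    ins=np.zeros_like(g);cv2.fillConvexPoly(ins,hull,255);ins=cv2.erode(ins,np.ones((3,3)))
    w=((g>95)&(ins>0)).astype(np.uint8)*255
    c=max(cv2.findContours(w,0,1)[0],key=cv2.contourArea).reshape(-1,2)+[x0,y0]
    r=cv2.minAreaRect(plane(d,c,.019)[:,:2].astype(np.float32));print(n,'wedge',r)
# mallet head & tape in the top view
hsv=cv2.cvtColor(t['frame'],cv2.COLOR_RGB2HSV);m=cv2.inRange(hsv,(18,170,90),(35,255,255));m[:245]=0;m[320:]=0;m[:,:440]=0;m[:,510:]=0
c=max(cv2.findContours(m,0,1)[0],key=cv2.contourArea).reshape(-1,2)
print('tape yellow at .05',cv2.minAreaRect(plane(t,c,.05)[:,:2].astype(np.float32)))
print('mallet pred px',proj(t,[[.457,.0836,z] for z in(.008,.218)]),proj(s,[[.457,.0836,z] for z in(.008,.218)]))
m=cv2.inRange(hsv,(0,170,90),(6,255,255));m[:255]=0;m[320:]=0;m[:,:315]=0;m[:,380:]=0;ys,xs=np.nonzero(m);print('tin px',xs.mean(),ys.mean())
E
```

```text
clock: 43.03
position: [0.6224, 0.2376, 0.3195]
ee_rot: [2.421, 2.0, 0.018]
force: [-0.0, 0.9, 0.2]
width: 0.998
gripper_force: 0.0
clock: 43.7
position: [0.655, 0.412, 0.3104]
ee_rot: [-2.422, -2.001, -0.0]
force: [0.5, 0.2, 0.2]
width: 1.002
gripper_force: 0.0
[0.65591272 0.41038546 0.31086331]
top mat ((0.6183903217315674, 0.21678870916366577), (0.14685626327991486, 0.07272449880838394), 78.95209503173828)
top wedge ((0.6079913973808289, 0.2191203236579895), (0.11678632348775864, 0.05247597023844719), 78.4036636352539)
scene mat ((0.6047440767288208, 0.27265945076942444), (0.07077471166849136, 0.04348417744040489), 40.976436614990234)
scene wedge ((0.6122191548347473, 0.2679869830608368), (0.023942383006215096, 0.010475114919245243), 41.314510345458984)
tape yellow at .05 ((0.4031978249549866, -0.3646256923675537), (0.06325478106737137, 0.05084184557199478), 22.335100173950195)
mallet pred px [[266.96384073 255.45041999]
 [253.47503089 243.53162466]] [[304.90909525 317.03676476]
 [303.67724548 252.34656691]]
tin px 347.6795698924731 289.4698924731183
```

Run:
```python
from h import *
t=load('top');f=t['frame'];g=f.max(2)
def big(m): 
    return max(cv2.findContours(m,0,1)[0],key=cv2.contourArea).reshape(-1,2)
# wedge: bright pixels inside mat polygon shrunk by 5 mm
b=cv2.boxPoints(((.6184,.2168),(.138,.064),78.95));poly=proj(t,np.c_[b,np.full(4,.008)]).round().astype(int)
ins=np.zeros_like(g);cv2.fillConvexPoly(ins,poly,255)
w=cv2.morphologyEx(((g>95)&(ins>0)).astype(np.uint8)*255,cv2.MORPH_OPEN,np.ones((3,3)))
print('wedge',cv2.minAreaRect(plane(t,big(w),.019)[:,:2].astype(np.float32)))
# ascii maps
def asc(x0,y0,x1,y1):
    for r in f[y0:y1:2,x0:x1].max(2): print(''.join(' .:-=+*#%@'[min(9,v//26)] for v in r))
asc(172,155,252,208); print('-'*40); asc(235,222,300,288)
```

```text
wedge ((0.6088874340057373, 0.21902865171432495), (0.11660561710596085, 0.05068356543779373), 78.4036636352539)
################################################################################
################################################################################
%###########***###############################################################%%
###########=:::::-=+++**#######################################%%%%#%%%%%%######
##########*::::::::::::::::--==+*#################################%####%%%%#####
#########*=::::::::::::::::::::::::::::-+**#####################################
%%%######+:::::::::::::::::::::::::::::::::::::--+*################%############
########*-:::::##*+-:::::::::::::::::::::::::::::::::::::-=+***#################
########+:::::*########%#+-:::::::::::::::::::::::::::::::::::::::--++*#########
%%%%###*-::::-#########%%#%###%%#+==-:::::::::::::::::::::::::::::::::::::=#####
#######+:::::*#%%%#%##%%################*+==-::::::::::::::::::::::::::::.=#####
%%%###*-::::-###########################%#%##%%#**+=-::::::::::::::::::::-*#####
#%%%%#+:::::*###
[... 2717 characters left out ...]
-----------------:...:::::::::::+#%%%%%%
----------:::--------------------------::....::::::::::.*#%%%%%%%
---------:::-----------------------::......::.::::::::-#%%%%%%%%%
-----:-::::::---------------------:.. ..:::::::::::::=#%%########
------::::::-----------------------::::::.::::::::::*#%%%####%%%%
--:-::::::::-----------------------:...:::::::::.:*#%%%%%%%%%%%%#
:-:::::::::-------------------------:.   .:::.=###%##%%%%%%%%%%%%
::::::::..:-------------------------:......:-*#####%%%%%%%%##%%%%
::::::...::--------------------------:--------==#####%###%%%%%###
:::::.::::----------------------------------:::---*######%%######
::..::::==-----------------------------=+++++=----=*#############
```

```bash
python3 -m creep '[[-0.09,0,0,0,0,0],[-0.09,0,0,0,0,0],[-0.09,0,0,0,0,0],[-0.09,0,0,0,0,0],[-0.09,0,0,0,0,0],[-0.03,-0.09,0,0,0,0],[0,-0.09,0,0,0,0],[0,0,0,0,0,0],[0,0,0,0,0,0]]'
python3 - <<'E'
from h import *
t=load('top');f=t['frame'];g=f.max(2)
b=cv2.boxPoints(((.6184,.2168),(.140,.066),78.95));poly=proj(t,np.c_[b,np.full(4,.008)]).round().astype(int)
ins=np.zeros_like(g);cv2.fillConvexPoly(ins,poly,255)
w=cv2.morphologyEx(((g>165)&(ins>0)).astype(np.uint8)*255,cv2.MORPH_OPEN,np.ones((3,3)))
c=max(cv2.findContours(w,0,1)[0],key=cv2.contourArea).reshape(-1,2)
print('wedge top',cv2.minAreaRect(plane(t,c,.019)[:,:2].astype(np.float32)))
s=snap('scene','scene6.png');x0,y0=160,298
for r in s['frame'][y0:y0+75:2,x0:x0+90].max(2): print(''.join(' .:-=+*#%@'[min(9,v//26)] for v in r))
print('-');x0,y0=265,235
for r in s['frame'][y0:y0+115:3,x0:x0+80:1].max(2): print(''.join(' .:-=+*#%@'[min(9,v//26)] for v in r))
E
```

```text
clock: 44.55
position: [0.5468, 0.2359, 0.3115]
ee_rot: [2.421, 1.999, 0.001]
force: [0.0, -0.0, 0.7]
width: 1.003
gripper_force: 0.0
wedge top ((0.617507815361023, 0.21689730882644653), (0.11530473083257675, 0.02953469380736351), 77.09578704833984)
**####*+++++++++=----=+**#####%%%%%%%%%%%%%%%%%%%%%%%%%%%#**++*#%%%%%%%%%%%%%%%%%%%%%%%%%%
####*+++++++++==---=+**########%%%%%%%%##%%%%%%%%%%%%%##*+=----+*##%%%%%%%%%%%%%%%%%%%%%%%
#**++++++++++=---=+**###########%%%%%###%%%%%%%%%%%%#*+=--:::::--=+*##%%%%%%%%%%%%%%%%%%%%
*++++++++++=---=+**######%%%%%%%%%%##%%%%%%%%%%%%#*+=--:::::::::::-=+*#%%%%%%%%%%%%%%%%%%%
+++++++++=---=+**#####%%%%%%%%%######%%%%%%%%###*+=-::::::::----:::--=+*##%%%%%%%%%%%%%%%%
++++++==---=+**#######%%%%#%%#%######%%%%%%%#*+=--::::::--=+***=--::::-==+*##%%%%%%%%%%%%%
+++++=----+**#########%%%%%%%%%%%###%%%%##**+=-:::::-:-=+*##%%%#*+--::::--=+*###%%%%%%%%%%
+++=----=+*##########%%%%%%%%%%%%%%%%%##*+=-::::::--=+*#%%%%%%%%##*=--::::--=+*###%%%%%%%%
==----=+**##############%%%%%%%%%%%%##+=--:::::--=*##%%%%%%%%%%%%%##*=--:::::-=+*###%%%#%%
*+=-=+**#*####################%
[... 5068 characters left out ...]
-----------------------::::...::.:.:.:-++=----------
####%%%%###*+-::::::::::::::::::-:-----------:-::::.:......:....::--------------
#%%%%########*+-:::::::::::::::.:::::::::::::.......:..........::---------------
###############*=-:::::::...:...............:...............:::-----------------
#####*****+++++++=--:::..:......:........................:::--------------------
=---------------------:::::.:.......................::::------------------------
-----------------------------:::::::..:::.:.::::::------------------------------
--------------------------------------------------------------------------------
--------------------------------------------------------------------------------
```

The wedge is within 1 mm and 2° of the long mat's middle and length. The mallet stands upright in the middle of the round mat, and the tin has not moved. Handing in.

```bash
python3 -c "
from cell import arm
print(arm.sign_off())"
```

```text
the job is handed in; nothing more can be done
None
```

I handed the job in at about 45 s of the 144 s: the mallet, tape measure and wedge each stand on their own mats, by my camera measurements within a few mm of centre (tape position along its length less certain, to about 8 mm), the tin has not moved and nothing came near the sanding block, though `sign_off` returned no verdict.

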